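Tip the long dressing stone out of its holder

TASK

We want to true the polishing points, so get the long dressing stone out: it lies flush in its aluminium holder, so press down on its end over the thumb notch until it tips up and stays tipped, then grip it by the raised end, lift it out and lay it flat in the steel tray. Leave the short stone undisturbed in its own holder.

Things in the scene. Friction and masses are not known exactly. Their poses are not given: they have to be found in the camera images.
- stone: Long reddish-brown slab 70 (x) x 30 x 12 mm, 60 g; origin: centre of underside. Starts flush in the holder, same axes. A few N at holder x=20 to 26, fingertips shut, to 5-9 mm below flush, tip it over the ridge to about 33 degrees; it stays, may slide 4 mm to +x. Raised -x end: upper edge 16, lower 6 mm above the walls; pinch its sides across y from above at holder x=-15, tips just above walls.
- holder: Fixed aluminium block 96 (x) x 66 (y) x 40 mm high. Origin: underside, below the stone's centre; z up. Pocket floor 28 mm up, level from x=-36 to a ridge at x=+1.5; stone 1.5 mm clear of the side walls, 16 thick, which end at x=+8. Beyond: thumb notch, open at both sides, its floor falling from the ridge at 33 degrees towards +x, to an end wall x=39 to 48, only 26 high.
- tray: Open stainless steel tray fixed to the bench, 160 (x) x 120 (y) x 14 mm high outside, walls and floor 3 mm thick. Origin: centre of its underside, z up.
- short_stone: The short dressing stone, to be left alone: 46 (x) x 30 x 12 mm, of the same material, flush in a shorter holder of the same make. Origin: centre of its underside.

How it is judged:
On the way, in this order (a step that is already met when the one before it is completed fails the run):
1. the long stone is tipped up by more than 17 degrees while it rests in its holder (angle between stone's own z axis and vertical above 0.3 rad and horizontal distance between stone and holder below 0.03 m and z of stone in the frame of holder below 0.045 m), for 0.2 s.
2. the long stone is lifted out of its holder in the fingers (z of stone in the frame of holder above 0.055 m and contact force between the fingers and stone above 1 N), for 0.1 s.
At the end, for the whole second after the job is handed in: The long stone lies still and flat (within 10 degrees, either face up) on the floor of the steel tray, not propped on its rim, and the short stone is still flat in its own holder, within 12 mm of where it was (x of stone in the frame of tray between -0.065 and 0.065 m and y of stone in the frame of tray between -0.045 and 0.045 m and ((angle between stone's own z axis and vertical below 0.17 rad and z of stone in the frame of tray below 0.0075 m) or (angle between stone's own z axis and vertical above 2.97 rad and z of stone in the frame of tray below 0.0195 m)) and linear speed of stone below 0.02 m/s and distance of short_stone from where it was at the start of the episode below 0.012 m and angle between short_stone's own z axis and vertical below 0.15 rad); the robot touches nothing.
It fails at once if the short stone is tipped or moved by more than 12 mm (distance of short_stone from where it was at the start of the episode above 0.012 m or angle between short_stone's own z axis and vertical above 0.3 rad).
It also fails if it takes over 40 s, if anything falls off the work surface, if the arm or the gripper's body presses on something with over 40 N, if the wrist force passes 120 N, or if a joint passes its speed limit or range.

ROBOT

A 6-joint arm with a two-finger parallel gripper is mounted at the origin on the work surface. World frame = base frame: x ahead of the robot, y to its left, z up, the work surface at z = 0. Lengths are in m, angles in rad, forces in N, time in s.
With the tool pointing down it reaches from about 0.35 to 0.775 m from the base axis. Payload 5.5 kg.
Tool frame: the origin (TCP) lies between the finger pads; the fingertips stand 22 mm ahead of it and the grasp point (between the pads) lies 3 mm ahead of it; z points along the fingers, y is the line along which they close (so a half turn about z gives the same grasp; the last joint's range is limited). The gripper opens to 85 mm and grips with 20 to 120 N. Pads are 22 mm wide; open, the fingers measure 114 mm over their backs; the gripper's body (76 mm by 85 mm) begins 54 mm behind the grasp point. The pads swing forward as they close: fully open they stand 13 mm farther back than shut.
Start: joints at [1.087, 0.313, 0.046, 1.304, 0, 1.431], TCP at [0.194, 0.541, 0.253] pointing down, gripper open.
Joint ranges: [-2.76, 2.76], [-0.86, 1.69], [-1.03, 1.26], [-2.2, 2.34], [-1.47, 1.5], [-3.14, 3.14]. Speed limits (rad/s): [2.57, 2.57, 3.14, 3.14, 3.14, 3.14].

INTERFACE

Orientations are given as a unit quaternion [w, x, y, z].
In Python, from workcell import env gives the robot as it stands.
- The arm moves only by the tool drive_effector, called after "Call:" by a JSON object that holds its "name" and its "arguments". Schema: {"type":"object","properties":{"ticks":{"type":"array","items":{"type":"array","items":{"type":"number"},"minItems":6,"maxItems":6},"minItems":1,"maxItems":8},"finger_gap":{"type":"number"},"clamp_n":{"type":"number"},"only":{"type":"string"},"quiet":{"type":"boolean"},"lines":{"type":"string"}},"required":["ticks"],"additionalProperties":false}. ticks is a list of rows, 1 to 8 of them, each of 6 numbers: dx, dy, dz in a scale on which 1.0 is 0.6 m, then a rotation vector rx, ry, rz in normalised numbers (1 is pi/2 rad); each row is the pose to reach, as a shift and turn from the pose commanded when the call began, along the tool's axes at that moment; what a row does not reach only later rows make up. A row lasts 1/8 s, in which the tool goes at most 0.0625 m and 0.188 rad, less where a joint would pass 70% of its speed; a pose out of reach is approached as far as the arm can. finger_gap is the finger opening in m, set as the call begins (left out keeps the last). The fingers move at their own pace and stop on an object; clamp_n is the grip in N (left out, the last holds). Time passes only in rows, so rows that do not move let the fingers close. The tool returns the time, the measured TCP pose, the force, the opening and the grip force at its end. only (a regular expression) keeps the lines of the reply that match it, lines (a string "A,B") keeps lines A to B, and quiet returns only ok. Input that does not fit is refused with a message, and nothing moves.
- env.get_state(): the state, without advancing time (a new reading comes with each control period).
- env.read_camera(name): name is "scene" or "top"; returns a dict with "image" (420x560x3 uint8, red, green, blue), "K" (3x3 intrinsics, pixels), "D" ([k1, k2, p1, p2, k3] as OpenCV has them; the pictures are not rectified), "R" (3x3) and "t" (3): a world point X has camera coordinates R X + t. Camera axes: x right, y down, z forward; pixel columns grow to the right and rows downward; lengths in m; the calibration is good to about 2 mm. A picture is of the moment at which its call begins. There is no depth.
- env.hand_in(): hands the job in; it is judged then, once.
The state is a dict: "clock": time; "joint_pos": joint angles; "qvel": joint speeds; "tau": joint torques, N m; "tcp_pos": TCP position; "orientation": TCP orientation; "wrist_force": force on the tool from outside, world axes, zero at the start; "ft_torque": the same for the moment, N m; "finger_gap": finger opening in m; "grip_force": force on a finger pad.
Only numpy, scipy, OpenCV 4.12 (cv2) and the standard library are available. Lean on these libraries where they do the work, as an engineer would, in place of code of your own. Each camera call takes 0.05 s, during which the arm holds its last target. There are 200 camera calls.

## Working session

There is one attempt and no reset: what is moved stays moved. The work goes in short steps, Python scripts to look and compute and a tool call to move; the robot and the scene stay as the last step left them, time stands still between calls to the robot, and variables do not carry over. Pictures are saved under pics/ and viewed, at most 10 in all, crops included, and the job is handed in when it is done.

```bash
ls; mkdir -p pics
```

Run:
```python
from workcell import env
import cv2,pickle
for n in("scene","top"):
    r=env.read_camera(n); pickle.dump(r,open(f"pics/{n}0.pkl","wb")); cv2.imwrite(f"pics/{n}0.png",r["image"][:,:,::-1])
    print(n,r["K"],r["D"],r["R"],r["t"])
print(env.get_state())
```

```text
pics
workcell.py
scene [[392.32204718   0.         276.48230481]
 [  0.         392.32204718 211.12035509]
 [  0.           0.           1.        ]] [-0.00048009  0.          0.          0.          0.        ] [[-0.75344964  0.65748583  0.00510207]
 [ 0.38447912  0.44686429 -0.80776736]
 [-0.53337552 -0.60665039 -0.58947931]] [ 0.38230161 -0.15643004  0.97189489]
top [[387.17883791   0.         285.18164996]
 [  0.         387.17883791 209.26470959]
 [  0.           0.           1.        ]] [-0.01936979  0.          0.          0.          0.        ] [[ 0.02002401 -0.99947739  0.02537683]
 [-0.99541572 -0.02230407 -0.09300575]
 [ 0.09352315 -0.02339815 -0.99534213]] [-0.0151116   0.51338025  0.84521031]
{'clock': 0.1, 'joint_pos': array([ 1.08741949e+00,  3.13948246e-01,  4.51068004e-02,  1.30359451e+00,
       -3.85010096e-06,  1.43120603e+00]), 'qvel': array([ 0.00070827, -0.00329151,  0.00326735, -0.00063885,  0.00083792,
        0.00032228]), 'tau': array([ 2.43171977e-03, -4.81722522e+01,  2.99245709e+01,  1.27548014e-02,
       -2.07115545e-04,  1.60278762e-05]), 'tcp_pos': array([0.19361865, 0.54098549, 0.25249076]), 'orientation': array([-2.49416701e-04,  1.71047965e-01,  9.85262362e-01, -7.80953784e-04]), 'wrist_force': array([-0.25188829, -0.85147841, -1.4843678 ]), 'ft_torque': array([ 0.06755848,  0.00944903, -0.03777908]), 'grip_force': 0.0, 'finger_gap': 0.08520764619501817}
```

View pics/scene0.png

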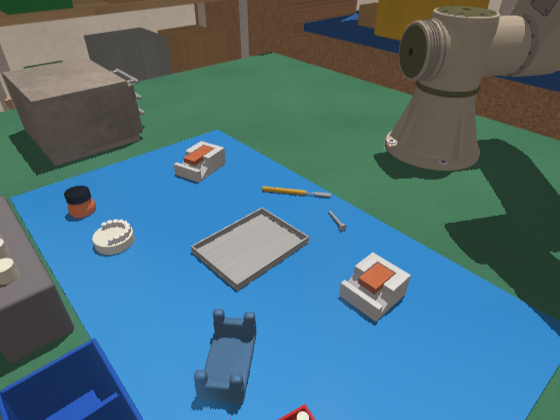

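View pics/top0.png

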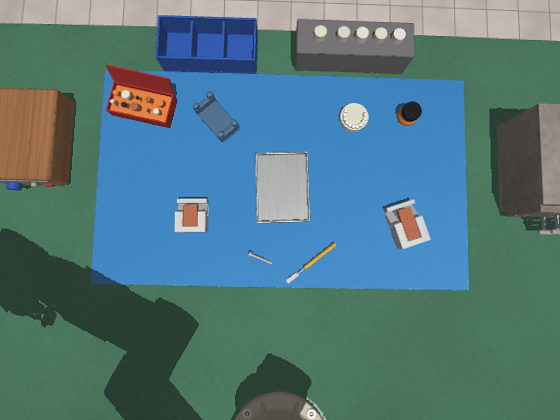

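The top view shows the long stone at about (407,222), with its notch end towards about (400,205). The short stone is at (191,215) and the tray at (282,187). In the scene view the long stone is near (198,154) and the tray near (250,246).

Create h.py:
```python
import numpy as np,cv2,pickle
from workcell import env
def snap(n,tag):
    r=env.read_camera(n); pickle.dump(r,open(f"pics/{n}{tag}.pkl","wb")); return r
def load(n,tag): return pickle.load(open(f"pics/{n}{tag}.pkl","rb"))
def ray(r,p):
    q=cv2.undistortPoints(np.float64(p).reshape(-1,1,2),r["K"],r["D"]).reshape(-1,2)
    d=np.c_[q,np.ones(len(q))]@r["R"]; return -r["R"].T@r["t"],d/np.linalg.norm(d,axis=1)[:,None]
def onz(r,p,z):
    c,d=ray(r,p); return c+d*((z-c[2])/d[:,2])[:,None]
def tri(r1,p1,r2,p2):
    c1,d1=ray(r1,p1);c2,d2=ray(r2,p2);out=[]
    for a,b in zip(d1,d2):
        s=np.linalg.lstsq(np.c_[a,-b],c2-c1,rcond=None)[0]
        A,B=c1+a*s[0],c2+b*s[1]; out.append(np.r_[(A+B)/2,np.linalg.norm(A-B)])
    return np.array(out)
def red(r,box,smin=130):
    x0,y0,x1,y1=box; h=cv2.cvtColor(r["image"],cv2.COLOR_RGB2HSV)
    m=((h[...,0]<14)|(h[...,0]>172))&(h[...,1]>smin)&(h[...,2]>60); k=np.zeros(m.shape,np.uint8); k[y0:y1,x0:x1]=m[y0:y1,x0:x1]; return k*255
def big(m): return max(cv2.findContours(m,cv2.RETR_EXTERNAL,cv2.CHAIN_APPROX_NONE)[0],key=cv2.contourArea)
```

Run:
```python
from h import *
T,S=load("top",0),load("scene",0)
for nm,bt,bs in(("long",(375,190,440,260),(165,130,235,190)),("short",(165,190,220,240),(330,250,420,320))):
    ct,cs=big(red(T,bt)),big(red(S,bs))
    ra=cv2.minAreaRect(ct); print(nm,ra,cv2.contourArea(ct),cv2.contourArea(cs))
    bx=cv2.boxPoints(ra); W=onz(T,bx,.04); print("top corners@.04\n",W.round(4),np.linalg.norm(np.diff(W[[0,1,2]],axis=0),axis=1))
    print("scene poly",cv2.approxPolyDP(cs,2.5,True).reshape(-1,2).tolist())
    def cen(c): m=cv2.moments(c);return [m["m10"]/m["m00"],m["m01"]/m["m00"]]
    print("tri cen",tri(T,[cen(ct)],S,[cen(cs)]))
# tray
def traym(r,box):
    h=cv2.cvtColor(r["image"],cv2.COLOR_RGB2HSV); m=((h[...,1]<70)*255).astype(np.uint8); k=np.zeros_like(m);x0,y0,x1,y1=box;k[y0:y1,x0:x1]=m[y0:y1,x0:x1];return k
for r,b in((T,(245,140,320,235)),(S,(180,200,320,295))):
    c=big(traym(r,b)); a=cv2.minAreaRect(c); print("tray",a,cv2.approxPolyDP(c,4,True).reshape(-1,2).tolist())
    if r is T: W=onz(T,cv2.boxPoints(a),.014);print(W.round(4),W.mean(0))
a=T["image"][180:265,360:450,::-1];b=S["image"][130:190,165:240,::-1]
cv2.imwrite("pics/c1.png",np.hstack([cv2.resize(a,(400,378),interpolation=2),cv2.resize(b,(400,378),interpolation=2)]))
```

```text
long ((408.5953674316406, 223.34791564941406), (31.08758544921875, 12.923245429992676), 68.96248626708984) 350.0 229.5
top corners@.04
 [[ 0.5134 -0.2525  0.04  ]
 [ 0.5244 -0.2797  0.04  ]
 [ 0.4604 -0.3041  0.04  ]
 [ 0.4496 -0.277   0.04  ]] [0.02937553 0.06855184]
scene poly [[212, 148], [202, 146], [184, 161], [195, 164]]
tri cen [[ 0.48982581 -0.28207521  0.03493035  0.00612963]]
short ((189.5, 215.0), (20.0, 13.0), 90.0) 232.0 522.5
top corners@.04
 [[0.5165 0.2206 0.04  ]
 [0.5171 0.1922 0.04  ]
 [0.4732 0.1904 0.04  ]
 [0.4726 0.2187 0.04  ]] [0.02843462 0.04394847]
scene poly [[378, 263], [359, 278], [374, 293], [393, 274]]
tri cen [[0.49609495 0.20406535 0.03808907 0.00226973]]
tray ((281.787841796875, 186.70974731445312), (69.93460845947266, 53.06784439086914), 88.21009063720703) [[255, 153], [257, 222], [309, 220], [306, 152]]
[[ 0.6438  0.0695  0.014 ]
 [ 0.6509 -0.0526  0.014 ]
 [ 0.4894 -0.0599  0.014 ]
 [ 0.4831  0.0601  0.014 ]] [0.56679748 0.00425226 0.014     ]
tray ((250.07688903808594, 244.11538696289062), (62.403778076171875, 105.3930435180664), 56.3099365234375) [[308, 236], [260, 208], [191, 248], [237, 290], [306, 244]]
```

View pics/c1.png

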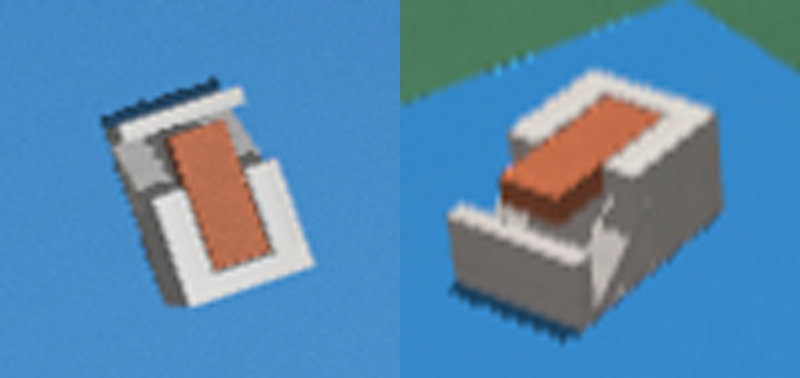

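The crop shows the long stone flush, with the notch and low end wall on its +x side (upper left in the top view). I'll triangulate the top-face corners read from the crop.

Run:
```python
from h import *
T,S=load("top",0),load("scene",0)
t=np.array([[175,133],[223,118],[272,252],[215,270]],float); s=np.array([[560,201],[502,175],[607,96],[663,118]],float)
P=t/[400/90,378/85]+[360,180]-.5; Q=(s-[400,0])/[400/75,378/60]+[165,130]-.5
W=tri(T,P,S,Q);print(W.round(4),W.mean(0))
print("top@.04",onz(T,P,.04).round(4)); print("scene@.04",onz(S,Q,.04).round(4))
# bright-only mask fit
for r,b,z in((T,(375,190,440,260),.04),(S,(165,130,235,190),.04)):
    m=red(r,b); v=r["image"][...,0]; m[v<150]=0; c=big(m); M=cv2.moments(m,True)
    cen=[[M["m10"]/M["m00"],M["m01"]/M["m00"]]]
    ys,xs=np.nonzero(m); w=onz(r,np.c_[xs,ys],z)[:,:2]
    ev,V=np.linalg.eigh(np.cov(w.T)); print("cen",onz(r,cen,z).round(4),"yaw",np.degrees(np.arctan2(V[1,1],V[0,1])),"sizes",np.sqrt(ev*12),cen)
```

```text
[[ 0.5162 -0.2555  0.0408  0.0029]
 [ 0.5254 -0.2802  0.0434  0.0006]
 [ 0.4597 -0.3052  0.0419  0.002 ]
 [ 0.4503 -0.2768  0.0411  0.0022]] [ 0.48789947 -0.27940939  0.04180953  0.00192615]
top@.04 [[ 0.5174 -0.2568  0.04  ]
 [ 0.5255 -0.2812  0.04  ]
 [ 0.459  -0.3052  0.04  ]
 [ 0.4495 -0.2764  0.04  ]]
scene@.04 [[ 0.5146 -0.2555  0.04  ]
 [ 0.5227 -0.2863  0.04  ]
 [ 0.4583 -0.3096  0.04  ]
 [ 0.4498 -0.2796  0.04  ]]
cen [[ 0.4868 -0.2787  0.04  ]] yaw -159.81067063443285 sizes [0.0281566  0.06808667] [[408.73107049608353, 223.3603133159269]]
cen [[ 0.4892 -0.2826  0.04  ]] yaw -158.5077255417332 sizes [0.0289706  0.06928017] [[197.94897959183675, 153.1326530612245]]
```

Add to h.py:
```python
from scipy.spatial.transform import Rotation as Ro
C=np.array([.4878,-.2795,0]); YAW=20.5
def hp(x,y,z): a=np.radians(YAW); return C+[x*np.cos(a)-y*np.sin(a),x*np.sin(a)+y*np.cos(a),z]
def go(*targets):
    s=env.get_state(); q=s["orientation"]; R=Ro.from_quat(np.r_[q[1:],q[0]])
    print("t",s["clock"],"tcp",s["tcp_pos"].round(4),"F",s["wrist_force"].round(1),"q6",s["joint_pos"].round(2))
    for p,ya in targets:
        a=np.radians(ya); y=np.array([np.cos(a),np.sin(a),0]); z=np.array([0,0,-1.]); G=Ro.from_matrix(np.c_[np.cross(y,z),y,z])
        print("d",R.inv().apply(np.array(p)-s["tcp_pos"]).round(4),"rv",(R.inv()*G).as_rotvec().round(4))
```

```bash
python3 -c "
from h import *
print(hp(.023,0,.062))
go(((.46,.15,.2),110.5),(hp(.023,0,.11),110.5))"
```

```text
[ 0.50934346 -0.27144523  0.062     ]
t 0.1 tcp [0.1936 0.541  0.2525] F [-0.3 -0.9 -1.5] q6 [ 1.09  0.31  0.05  1.3  -0.    1.43]
d [-0.3826 -0.2782  0.0529] rv [-0.0015 -0.0008 -0.7016]
d [-0.5711 -0.6582  0.1434] rv [-0.0015 -0.0008 -0.7016]
```

Units first: shifts go in shares of 0.6 m and turns go in shares of pi/2 rad. So -0.383 m / 0.6 = -0.6383, -0.278 m / 0.6 = -0.4633, -0.7 rad / 1.5708 = -0.4456.

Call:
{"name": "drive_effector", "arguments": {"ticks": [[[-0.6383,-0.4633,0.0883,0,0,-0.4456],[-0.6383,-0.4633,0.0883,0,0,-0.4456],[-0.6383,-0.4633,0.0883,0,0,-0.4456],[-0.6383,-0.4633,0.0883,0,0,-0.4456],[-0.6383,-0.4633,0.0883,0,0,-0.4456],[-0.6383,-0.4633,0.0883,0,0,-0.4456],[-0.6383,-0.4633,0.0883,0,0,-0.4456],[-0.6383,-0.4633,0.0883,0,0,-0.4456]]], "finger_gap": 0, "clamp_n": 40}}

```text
refused: ticks[0]: the value is too long (schema: maxItems 6). Nothing was moved.
```

Nothing moved. I misread the format; it is a list of rows, each a list of 6 numbers. Resending.

Call:
{"name": "drive_effector", "arguments": {"ticks": [[-0.6383,-0.4633,0.0883,0,0,-0.4456],[-0.6383,-0.4633,0.0883,0,0,-0.4456],[-0.6383,-0.4633,0.0883,0,0,-0.4456],[-0.6383,-0.4633,0.0883,0,0,-0.4456],[-0.6383,-0.4633,0.0883,0,0,-0.4456],[-0.6383,-0.4633,0.0883,0,0,-0.4456],[-0.6383,-0.4633,0.0883,0,0,-0.4456],[-0.6383,-0.4633,0.0883,0,0,-0.4456]], "finger_gap": 0, "clamp_n": 40}}

```text
clock: 1.1
tcp_pos: [0.4614, 0.1487, 0.1999]
orientation: [-0.0, -0.177, 0.984, 0.0]
wrist_force: [1.1, 0.7, 0.2]
finger_gap: 0.0004
grip_force: 0.0
```

```bash
python3 -c "
from h import *
go((hp(.023,0,.11),110.5))"
```

```text
t 1.1 tcp [0.4614 0.1487 0.1999] F [1.1 0.7 0.2] q6 [ 0.15  0.16 -0.28  1.13  0.   -0.21]
d [ 0.1015 -0.4105  0.0898] rv [ 0.0002  0.     -0.0018]
```

In the tool's units: -0.4105 m / 0.6 = -0.6842, 0.1015 m / 0.6 = 0.1692.

Call:
{"name": "drive_effector", "arguments": {"ticks": [[0.1692,-0.6842,0.15,0,0,0],[0.1692,-0.6842,0.15,0,0,0],[0.1692,-0.6842,0.15,0,0,0],[0.1692,-0.6842,0.15,0,0,0],[0.1692,-0.6842,0.15,0,0,0],[0.1692,-0.6842,0.15,0,0,0],[0.1692,-0.6842,0.15,0,0,0],[0.1692,-0.6842,0.15,0,0,0]]}}

```text
clock: 2.1
tcp_pos: [0.5083, -0.2733, 0.1086]
orientation: [-0.0, -0.175, 0.985, 0.0]
wrist_force: [1.0, 1.0, 0.4]
finger_gap: -0.0002
grip_force: 0.0
```

Run:
```python
from h import *
go((hp(.023,0,.062),110.5),(hp(.023,0,.055),110.5))
for n,b in(("top",(340,150,460,270)),("scene",(140,80,260,190))):
    r=snap(n,1);x0,y0,x1,y1=b; cv2.imwrite(f"pics/{n}1.png",cv2.resize(r["image"][y0:y1,x0:x1,::-1],(400,400)))
cv2.imwrite("pics/c2.png",np.hstack([cv2.imread("pics/top1.png"),cv2.imread("pics/scene1.png")]))
```

```text
t 2.1 tcp [ 0.5083 -0.2733  0.1086] F [1.  1.  0.4] q6 [-0.63  0.4  -0.2   0.98 -0.   -0.98]
d [-0.0017  0.0013  0.0466] rv [ 0.0006 -0.0009 -0.0069]
d [-0.0017  0.0013  0.0536] rv [ 0.0006 -0.0009 -0.0069]
```

View pics/c2.png

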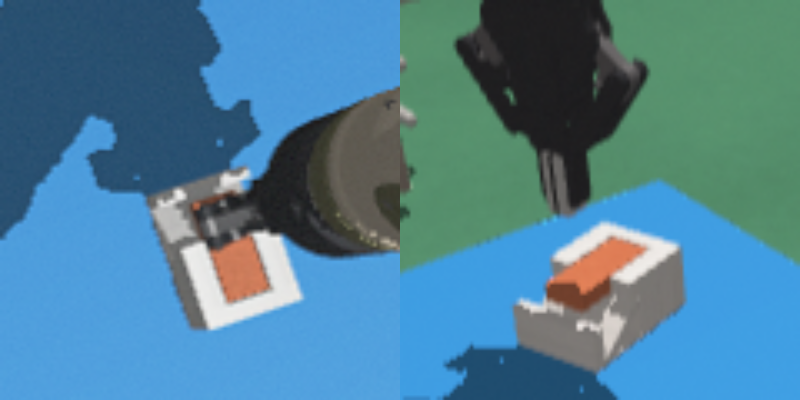

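The fingertips are shut over the notch end of the stone, near (225,215) in the left part of the crop, and the holder is undisturbed. Next is the press.

In the tool's units: 0.051 m / 0.6 = 0.085, 0.05 m / 0.6 = 0.0833.

Call:
{"name": "drive_effector", "arguments": {"ticks": [[-0.0033,0.0017,0.05,0,0,0],[-0.0033,0.0017,0.0667,0,0,0],[-0.0033,0.0017,0.075,0,0,0],[-0.0033,0.0017,0.0783,0,0,0],[-0.0033,0.0017,0.0817,0,0,0],[-0.0033,0.0017,0.0833,0,0,0],[-0.0033,0.0017,0.085,0,0,0],[-0.0033,0.0017,0.085,0,0,0]]}}

```text
clock: 3.2
tcp_pos: [0.5103, -0.268, 0.0593]
orientation: [0.0, -0.177, 0.984, 0.0]
wrist_force: [-0.1, 0.1, 0.2]
finger_gap: 0.0
grip_force: 0.0
```

Run:
```python
from h import *
go((hp(.023,0,.055),110.5))
r=snap("scene",2); m=red(r,(140,80,260,200)); c=big(m);print(cv2.boundingRect(c),cv2.contourArea(c))
cv2.imwrite("pics/scene2.png",cv2.resize(r["image"][80:190,140:260,::-1],(480,440)))
```

```text
t 3.2 tcp [ 0.5103 -0.268   0.0593] F [-0.1  0.1  0.2] q6 [-0.62  0.44 -0.26  0.86  0.   -0.98]
d [ 0.002  -0.0029  0.0043] rv [ 0.      0.0001 -0.0017]
(186, 143, 25, 26) 180.5
```

View pics/scene2.png

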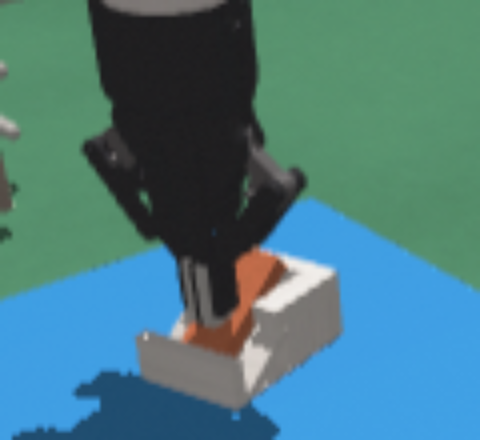

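The stone's near end is under the fingertips, around (215,330) in the crop, and the far end at (262,262) is starting to rise. I'll press a few mm more and then back off.

In the tool's units: 0.0045 m / 0.6 = 0.0075, -0.002 m / 0.6 = -0.0033.

Call:
{"name": "drive_effector", "arguments": {"ticks": [[0.0017,-0.0033,0.0033,0,0,0],[0.0017,-0.0033,0.0075,0,0,0],[0.0017,-0.0033,0.0075,0,0,0],[0.0017,-0.0033,0.0075,0,0,0]]}}

```text
clock: 3.75
tcp_pos: [0.5109, -0.2707, 0.0563]
orientation: [0.001, -0.177, 0.984, -0.001]
wrist_force: [-1.7, 1.2, 9.6]
finger_gap: 0.0001
grip_force: 3.8
```

Call:
{"name": "drive_effector", "arguments": {"ticks": [[0,0,-0.0333,0,0,0],[0,0,-0.1,0,0,0],[0,0,-0.1667,0,0,0],[0,0,-0.1667,0,0,0]], "finger_gap": 0.075}}

```text
clock: 4.25
tcp_pos: [0.512, -0.2717, 0.1584]
orientation: [0.002, -0.177, 0.984, -0.002]
wrist_force: [0.3, -0.0, 0.4]
finger_gap: 0.0723
grip_force: 0.0
```

Run:
```python
from h import *
go((hp(-.015,0,.08),110.5))
for n,b in(("top",(340,150,460,270)),("scene",(140,90,260,210))):
    r=snap(n,3);x0,y0,x1,y1=b; cv2.imwrite(f"pics/{n}3.png",cv2.resize(r["image"][y0:y1,x0:x1,::-1],(400,400)))
cv2.imwrite("pics/c3.png",np.hstack([cv2.imread("pics/top3.png"),cv2.imread("pics/scene3.png")]))
```

```text
t 4.25 tcp [ 0.512  -0.2717  0.1584] F [ 0.3 -0.   0.4] q6 [-0.63  0.36 -0.12  1.08  0.   -0.98]
d [0.0407 0.0015 0.0782] rv [-0.0058  0.004  -0.0017]
```

View pics/c3.png

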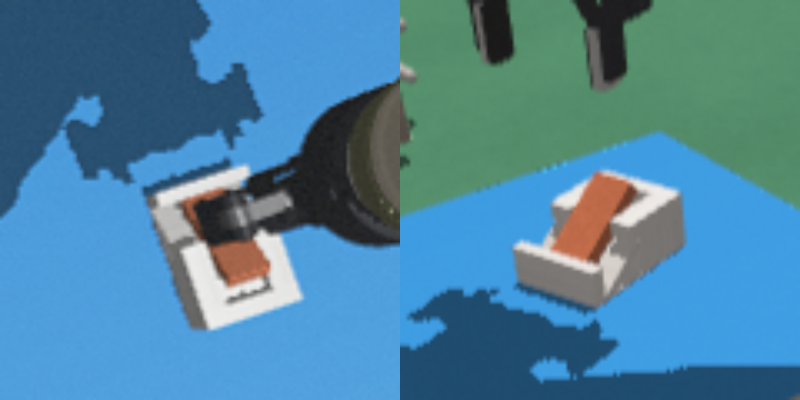

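The stone is tipped and stays. In the right half its raised upper edge runs from (590,172) to (637,187), and in the left half its raised end spans about (222,285) to (270,265). I'll measure the raised end from both views.

Run:
```python
from h import *
T,S=load("top",3),load("scene",3)
m1,m2=red(T,(340,150,460,270)),red(S,(140,90,260,210))
for r,m,b in((T,m1,(395,215,430,240)),(S,m2,(180,138,215,175))):
    c=big(m); print(cv2.boxPoints(cv2.minAreaRect(c)).round(1).tolist(), cv2.approxPolyDP(c,1.8,True).reshape(-1,2).tolist())
Q=np.array([[590,172],[637,187]])/3.3333-[120,-90]-.5
W=[]
for z in(.046,.056,.06): print(z,[((p-C)@[.9367,.3502,0]).round(4).tolist()+[((p-C)@[-.3502,.9367,0]).round(4)] for p in onz(S,Q,z)])
a=T["image"][205:245,385:435,::-1];b=S["image"][135:175,180:230,::-1]
cv2.imwrite("pics/c4.png",np.hstack([cv2.resize(a,(400,320),interpolation=2),cv2.resize(b,(400,320),interpolation=2)]))
```

```text
[[403.0, 224.0], [418.1000061035156, 220.60000610351562], [420.6000061035156, 231.60000610351562], [405.3999938964844, 235.0]] [[415, 222], [403, 224], [408, 234], [419, 232], [420, 229]]
[[185.5, 163.6999969482422], [199.10000610351562, 139.89999389648438], [210.5, 146.39999389648438], [196.89999389648438, 170.1999969482422]] [[210, 147], [199, 142], [186, 164], [198, 167], [202, 161], [202, 155]]Traceback (most recent call last):
  File "<stdin>", line 8, in <module>
TypeError: unsupported operand type(s) for +: 'float' and 'list'
```

Run:
```python
from h import *
T,S=load("top",3),load("scene",3)
a=T["image"][205:245,385:435,::-1];b=S["image"][135:175,180:230,::-1]
cv2.imwrite("pics/c4.png",np.hstack([cv2.resize(a,(400,320),interpolation=2),cv2.resize(b,(400,320),interpolation=2)]))
```

```text
(no output)
```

View pics/c4.png

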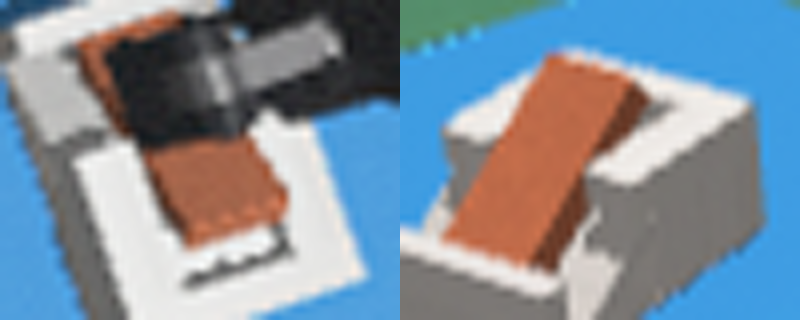

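The crop shows the raised upper edge at about (180,222)–(287,190) in the top view (left) and (638,82)–(552,52) in the scene view (right).

Run:
```python
from h import *
T,S=load("top",3),load("scene",3)
P=np.array([[180,222],[287,190]])/8+[385,205]-.5; Q=(np.array([[638,82],[552,52]])-[400,0])/8+[180,135]-.5
W=tri(T,P,S,Q); A=np.array([[.9367,.3502,0],[-.3502,.9367,0],[0,0,1]])
print(((W[:,:3]-C)@A.T).round(4),W[:,3].round(4))
print(((onz(T,P,.056)-C)@A.T).round(4)); print(((onz(S,Q,.056)-C)@A.T).round(4))
go((hp(-.015,0,.1),110.5),(hp(-.015,0,.066),110.5))
```

```text
[[-0.0161  0.0176  0.0581]
 [-0.0177 -0.0127  0.0592]] [0.0008 0.0005]
[[-0.0164  0.0172  0.056 ]
 [-0.0181 -0.0137  0.056 ]]
[[-0.0194  0.0145  0.056 ]
 [-0.0228 -0.0173  0.056 ]]
t 4.35 tcp [ 0.5101 -0.2703  0.1548] F [-0.7  0.2  0.2] q6 [-0.63  0.36 -0.13  1.08  0.   -0.98]
d [ 0.0391 -0.0008  0.0548] rv [-0.0006  0.0005 -0.0017]
d [ 0.0392 -0.0008  0.0888] rv [-0.0006  0.0005 -0.0017]
```

In the tool's units: 0.089 m / 0.6 = 0.1483, 0.075 m / 0.6 = 0.125.

Call:
{"name": "drive_effector", "arguments": {"ticks": [[0.065,-0.0017,0.0333,0,0,0],[0.065,-0.0017,0.0917,0,0,0],[0.065,-0.0017,0.125,0,0,0],[0.065,-0.0017,0.1483,0,0,0],[0.065,-0.0017,0.1483,0,0,0],[0.065,-0.0017,0.1483,0,0,0]], "finger_gap": 0.055}}

```text
clock: 5.1
tcp_pos: [0.4742, -0.2849, 0.0661]
orientation: [0.0, -0.177, 0.984, -0.0]
wrist_force: [0.2, -0.5, 0.2]
finger_gap: 0.0549
grip_force: 0.0
```

```bash
python3 -c "
from h import *
go((hp(-.015,0,.064),110.5))"
```

```text
t 5.1 tcp [ 0.4742 -0.2849  0.0661] F [ 0.2 -0.5  0.2] q6 [-0.69  0.4  -0.32  0.86  0.   -1.04]
d [0.0004 0.0003 0.0021] rv [-0.0004  0.0003 -0.0014]
```

Close on it at the same height, so the pads swing forward to just above the walls.

In the tool's units: 0.001 m / 0.6 = 0.0017.

Call:
{"name": "drive_effector", "arguments": {"ticks": [[0,0,0.0017,0,0,0],[0,0,0.0017,0,0,0],[0,0,0.0017,0,0,0],[0,0,0.0017,0,0,0],[0,0,0.0017,0,0,0],[0,0,0.0017,0,0,0]], "finger_gap": 0.02, "clamp_n": 60}}

```text
clock: 5.85
tcp_pos: [0.4743, -0.2851, 0.0656]
orientation: [0.001, -0.177, 0.984, -0.001]
wrist_force: [-0.8, 0.0, 5.6]
finger_gap: 0.028
grip_force: 59.3
```

Call:
{"name": "drive_effector", "arguments": {"ticks": [[0,0,-0.0167,0,0,0],[0,0,-0.05,0,0,0],[0,0,-0.1,0,0,0],[0,0,-0.1667,0,0,0],[0,0,-0.1667,0,0,0]]}}

```text
clock: 6.48
tcp_pos: [0.4756, -0.286, 0.1684]
orientation: [0.002, -0.177, 0.984, -0.002]
wrist_force: [0.5, 0.3, -0.5]
finger_gap: 0.0276
grip_force: 59.2
```

Run:
```python
from h import *
go((hp(-.015,0,.164),110.5))
for n,b in(("top",(340,150,460,270)),("scene",(140,30,280,170))):
    r=snap(n,5);x0,y0,x1,y1=b; cv2.imwrite(f"pics/{n}5.png",cv2.resize(r["image"][y0:y1,x0:x1,::-1],(400,400)))
cv2.imwrite("pics/c5.png",np.hstack([cv2.imread("pics/top5.png"),cv2.imread("pics/scene5.png")]))
```

```text
t 6.475 tcp [ 0.4756 -0.286   0.1684] F [ 0.5  0.3 -0.5] q6 [-0.69  0.31 -0.17  1.08  0.   -1.04]
d [0.0013 0.0019 0.0044] rv [-0.0055  0.0033 -0.0015]
```

View pics/c5.png

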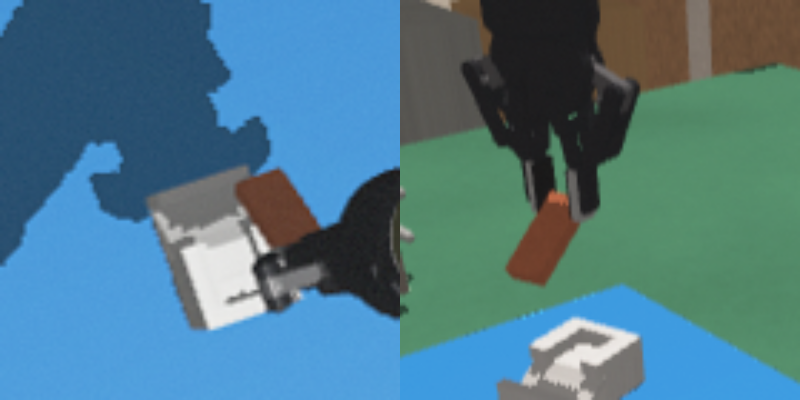

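The stone is held by its raised end with its +x end hanging. That end runs from (237,187) to (278,170) in the left part and from (545,284) to (508,268) in the right part. I'll measure its pitch in the grip.

Run:
```python
from h import *
T,S=load("top",5),load("scene",5); A=np.array([[.9367,.3502,0],[-.3502,.9367,0],[0,0,1]])
for r,b in((T,(340,190,460,250)),(S,(140,90,280,135))):
    h=cv2.cvtColor(r["image"],cv2.COLOR_RGB2HSV); print(cv2.approxPolyDP(big(red(r,b,100)),1.5,True).reshape(-1,2).tolist())
P=np.array([[237,187],[278,170]])/3.3333+[340,150]-.5; Q=(np.array([[545,282],[508,268]])-[400,0])/2.857+[140,30]-.5
W=tri(T,P,S,Q); L=(W[:,:3]-C)@A.T; print(L.round(4),W[:,3].round(4),P,Q)
E=L.mean(0); s=env.get_state(); tc=(s["tcp_pos"]-C)@A.T; print(tc)
U=tc+[-.003,0,-.0075]; d=E-U; print("len",np.linalg.norm(d),"pitch",np.degrees(np.arctan2(-d[2],d[0])))
```

```text
[[411, 205], [420, 222], [425, 223], [435, 218], [423, 201]]
[[198, 98], [193, 96], [177, 123], [179, 126], [191, 127], [202, 108], [198, 104]]
[[ 0.0354  0.0128  0.1164]
 [ 0.038  -0.0146  0.1215]] [0.0039 0.    ] [[410.60071101 205.60056101]
 [422.90083401 200.50051001]] [[190.25253763 128.20493525]
 [177.30189009 123.30469023]]
[-1.48856691e-02  4.12226399e-05  1.65000338e-01]
len 0.06684843065806677 pitch 35.237874458254325
```

Add to h.py:
```python
def got(p,ya,tilt):
    s=env.get_state(); q=s["orientation"]; R=Ro.from_quat(np.r_[q[1:],q[0]])
    a=np.radians(ya); y=np.array([np.cos(a),np.sin(a),0]); z=np.array([0,0,-1.]); G=Ro.from_matrix(np.c_[np.cross(y,z),y,z])*Ro.from_rotvec([0,tilt,0])
    print("d",R.inv().apply(np.array(p)-s["tcp_pos"]).round(4),"rv",(R.inv()*G).as_rotvec().round(4),"toolz",G.apply([0,0,1]).round(3))
```

```bash
python3 -c "
from h import *
go()
got((.53,.004,.13),90,-.59)"
```

```text
t 6.575 tcp [ 0.4738 -0.2847  0.165 ] F [ 0.3  0.8 -0.2] q6 [-0.69  0.31 -0.18  1.08  0.   -1.04]
d [-0.1533  0.251   0.0349] rv [ 0.1047 -0.5832  0.3459] toolz [ 0.556 -0.    -0.831]
```

In the tool's units: 0.251 m / 0.6 = 0.4183, 0.2 m / 0.6 = 0.3333, -0.583 rad / 1.5708 = -0.3711.

Call:
{"name": "drive_effector", "arguments": {"ticks": [[-0.05,0.0833,0,0,0,0],[-0.1,0.1667,0,0.0668,-0.3711,0.2203],[-0.15,0.25,0.0167,0.0668,-0.3711,0.2203],[-0.2,0.3333,0.0333,0.0668,-0.3711,0.2203],[-0.255,0.4183,0.0583,0.0668,-0.3711,0.2203],[-0.255,0.4183,0.0583,0.0668,-0.3711,0.2203],[-0.255,0.4183,0.0583,0.0668,-0.3711,0.2203]]}}

```text
clock: 7.45
tcp_pos: [0.5288, 0.0046, 0.1287]
orientation: [0.289, -0.001, 0.957, 0.0]
wrist_force: [0.7, -0.9, 0.4]
finger_gap: 0.0281
grip_force: 59.4
```

Run:
```python
from h import *
go()
for z in(.06,.034,.03): got((.53,.004,z),90,-.59)
for n,b in(("top",(220,120,360,260)),("scene",(160,120,330,290))):
    r=snap(n,6);x0,y0,x1,y1=b; cv2.imwrite(f"pics/{n}6.png",cv2.resize(r["image"][y0:y1,x0:x1,::-1],(400,400)))
cv2.imwrite("pics/c6.png",np.hstack([cv2.imread("pics/top6.png"),cv2.imread("pics/scene6.png")]))
```

```text
t 7.45 tcp [0.5288 0.0046 0.1287] F [ 0.7 -0.9  0.4] q6 [-0.2  -0.04 -0.9   0.14  0.11 -0.17]
d [ 0.037  -0.0006  0.0579] rv [ 0.0008 -0.0032  0.0012] toolz [ 0.556 -0.    -0.831]
d [ 0.0514 -0.0006  0.0795] rv [ 0.0008 -0.0032  0.0012] toolz [ 0.556 -0.    -0.831]
d [ 0.0536 -0.0006  0.0829] rv [ 0.0008 -0.0032  0.0012] toolz [ 0.556 -0.    -0.831]
```

View pics/c6.png

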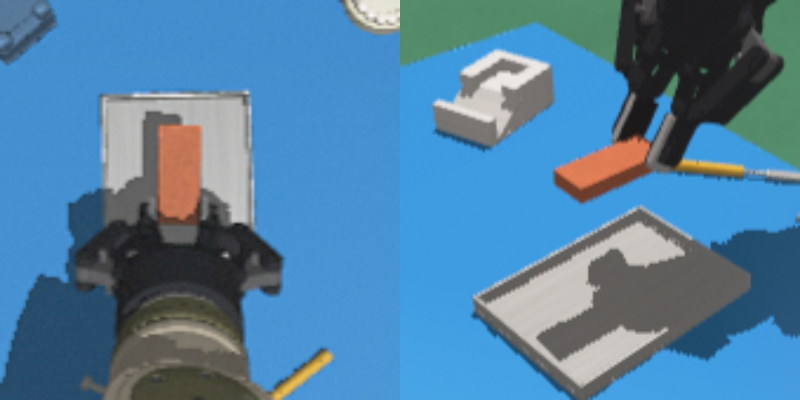

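The stone is level in the grip, above the tray, with its face at (180,175) in the left part. Joint 3 is nearing its range, so I'll lower in a step that also moves slightly forward and check it.

In the tool's units: 0.055 m / 0.6 = 0.0917, 0.03 m / 0.6 = 0.05.

```bash
python3 -c "
from h import *
got((.555,.004,.08),90,-.59)"
```

```text
d [0.008  0.0014 0.0554] rv [-0.0013 -0.0001 -0.0012] toolz [ 0.556 -0.    -0.831]
```

Call:
{"name": "drive_effector", "arguments": {"ticks": [[0.005,0,0.05,0,0,0],[0.0083,0,0.0917,0,0,0],[0.0083,0,0.0917,0,0,0]]}}

```text
clock: 7.92
tcp_pos: [0.5566, 0.002, 0.0801]
orientation: [0.289, 0.002, 0.957, -0.0]
wrist_force: [0.0, -0.1, -0.2]
finger_gap: 0.0278
grip_force: 59.5
```

```bash
python3 -c "
from h import *
go()
got((.555,.004,.04),90,-.59);got((.555,.004,.032),90,-.59)"
```

```text
t 7.925 tcp [0.5566 0.002  0.0801] F [ 0.  -0.1 -0.2] q6 [-0.19  0.11 -0.91 -0.03  0.11 -0.16]
d [0.0236 0.002  0.0325] rv [-0.0015 -0.0032 -0.0029] toolz [ 0.556 -0.    -0.831]
d [0.028  0.002  0.0392] rv [-0.0015 -0.0032 -0.0029] toolz [ 0.556 -0.    -0.831]
```

In the tool's units: 0.032 m / 0.6 = 0.0533, 0.023 m / 0.6 = 0.0383.

Call:
{"name": "drive_effector", "arguments": {"ticks": [[0.02,0.0033,0.0267,0,0,0],[0.0383,0.0033,0.0533,0,0,0],[0.0383,0.0033,0.0533,0,0,0],[0.0383,0.0033,0.0533,0,0,0]]}}

```text
clock: 8.43
tcp_pos: [0.5557, 0.0051, 0.0432]
orientation: [0.291, 0.001, 0.957, -0.0]
wrist_force: [0.5, -0.4, -0.6]
finger_gap: 0.028
grip_force: 59.5
```

```bash
python3 -c "
from h import *
go()
got((.555,.004,.032),90,-.59)"
```

```text
t 8.425 tcp [0.5557 0.0051 0.0432] F [ 0.5 -0.4 -0.6] q6 [-0.19  0.19 -0.96 -0.16  0.1  -0.16]
d [ 0.0069 -0.0011  0.0089] rv [-0.0008  0.001  -0.0009] toolz [ 0.556 -0.    -0.831]
```

In the tool's units: 0.01 m / 0.6 = 0.0167, 0.008 m / 0.6 = 0.0133.

Call:
{"name": "drive_effector", "arguments": {"ticks": [[0.005,0,0.0083,0,0,0],[0.01,0,0.0133,0,0,0],[0.0117,0,0.0167,0,0,0],[0.0117,0,0.0167,0,0,0]]}}

```text
clock: 8.93
tcp_pos: [0.5543, 0.006, 0.0294]
orientation: [0.29, 0.0, 0.957, 0.0]
wrist_force: [0.2, 0.4, -1.2]
finger_gap: 0.0282
grip_force: 59.5
```

```bash
python3 -c "
from h import *
go()
got((.555,.004,.029),90,-.59)"
```

```text
t 8.925 tcp [0.5543 0.006  0.0294] F [ 0.2  0.4 -1.2] q6 [-0.19  0.22 -0.98 -0.21  0.1  -0.16]
d [-0.0004 -0.002   0.0007] rv [ 0.0002 -0.0012 -0.0002] toolz [ 0.556 -0.    -0.831]
```

Call:
{"name": "drive_effector", "arguments": {"ticks": [[0,0,0,0,0,0],[0,0,0,0,0,0],[0,0,0,0,0,0],[0,0,0,0,0,0]], "finger_gap": 0.05}}

```text
clock: 9.43
tcp_pos: [0.5546, 0.0059, 0.0298]
orientation: [0.291, 0.0, 0.957, -0.0]
wrist_force: [0.8, 0.0, 0.1]
finger_gap: 0.0496
grip_force: 0.0
```

Call:
{"name": "drive_effector", "arguments": {"ticks": [[0,0,-0.05,0,0,0],[0,0,-0.1,0,0,0],[-0.05,0,-0.1667,0,0,0],[-0.1,0,-0.2333,0,0,0],[-0.1,0,-0.2333,0,0,0],[-0.1,0,-0.2333,0,0,0]]}}

```text
clock: 10.18
tcp_pos: [0.5262, 0.006, 0.1792]
orientation: [0.29, 0.0, 0.957, 0.0]
wrist_force: [-0.6, -0.1, -0.5]
finger_gap: 0.0498
grip_force: 0.0
```

Run:
```python
from h import *
go()
for n,b in(("top",(220,120,360,260)),("scene",(180,190,320,300))):
    r=snap(n,7);x0,y0,x1,y1=b; cv2.imwrite(f"pics/{n}7.png",cv2.resize(r["image"][y0:y1,x0:x1,::-1],(400,400)))
    c=big(red(r,b));print(cv2.minAreaRect(c)); 
    if n=="top":
        W=onz(r,cv2.boxPoints(cv2.minAreaRect(c)),.015);print(W.round(4),W.mean(0),np.linalg.norm(np.diff(W,axis=0),axis=1))
cv2.imwrite("pics/c7.png",np.hstack([cv2.imread("pics/top7.png"),cv2.imread("pics/scene7.png")]))
```

```text
t 10.175 tcp [0.5262 0.006  0.1792] F [-0.6 -0.1 -0.5] q6 [-0.2  -0.12 -0.82  0.3   0.11 -0.17]
((281.04486083984375, 176.73793029785156), (11.803126335144043, 29.184844970703125), 3.3664605617523193)
[[ 0.5558  0.0212  0.015 ]
 [ 0.6233  0.0188  0.015 ]
 [ 0.6224 -0.0083  0.015 ]
 [ 0.5548 -0.0057  0.015 ]] [0.5890435  0.00651584 0.015     ] [0.06756738 0.02708825 0.06760798]
((240.732177734375, 249.44888305664062), (16.294198989868164, 43.70643615722656), 62.650123596191406)
```

View pics/c7.png

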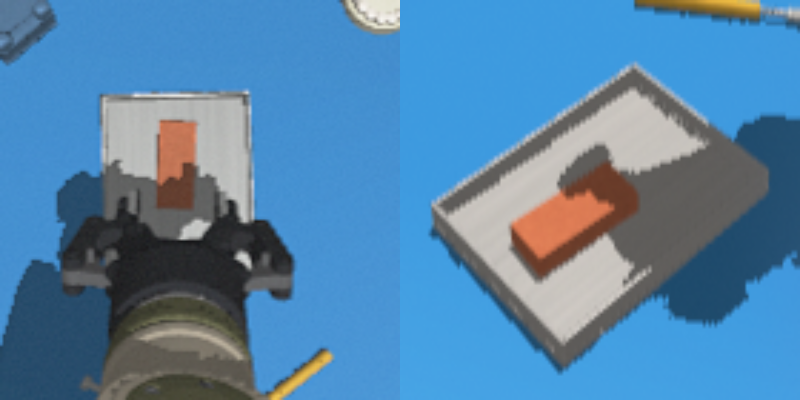

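The stone lies flat on the tray floor, centred near (177,163) in the left part. Its full 68 x 27 mm outline is visible, about 22 mm from the tray centre, and the gripper is clear.

```bash
python3 -c "
from workcell import env
print(env.hand_in())"
```

```text
the job is handed in; nothing more can be done
None
```

The long stone was tipped, lifted out and laid flat in the steel tray, about 22 mm from its centre; the short stone was never approached, and I handed the job in at about 10 s without seeing the verdict.

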